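# Move the viewing light to the smallest seed dish

### The job

Three seed dishes of different size each stand on a viewing base with its own rocker switch; the dotted end of a rocker is on, the plain end off. The light under the widest dish is on: with the fingertips, gently press that rocker fully over to off, and then press the rocker of the smallest dish's base fully over to on. Leave the middle-sized dish's switch as it is, do not grasp or shift any dish or anything else on the bench, and withdraw.

Things in the scene. Friction and masses are not known exactly. Their poses are not given: they have to be found in the camera images.
- base_small: White viewing base under the 60 mm dish, fixed, 210 mm (its x) by 130 mm by 40 mm high. Origin: centre of its underside; z up, +x from switch to dish. Dish on a black plate about 35 mm to +x of the origin; rocker 80 mm to -x, towards the robot. The three bases are alike and stand side by side in any order, turned up to 0.3 rad.
- switch_small (a joint): Grey rocker of the 60 mm dish's base: plate 34 mm (base x) by 72 mm by 6 mm, pivoted at its middle about base x, 55 mm above the bench. 0 rad = off (plain end, base +y, down; white-dotted end, base -y, up), 0.36 = on (dotted end down). About 2 N on the raised end tips it; it stays where left. Pivot on rubber: sinks 1 mm per 2.5 N, up to 8 mm, and returns. 30 N is too hard.
- on_end_small (a point): Point on the upper face of that rocker, 26 mm from the pivot towards the dotted end (base -y): press down here to switch on. About 62 mm above the bench when off, 53 mm when on.
- off_end_small (a point): Point on the upper face of that rocker, 26 mm from the pivot towards the plain end (base +y): press down here to switch off. About 62 mm above the bench when on, 53 mm when off.
- dish_small: Loose open glass dish, 60 mm in diameter and 18 mm high, with white filter paper and brown seeds, standing on its base (its underside 40 mm above the bench). Origin: centre of its underside, z up.
- base_middle: White viewing base under the 90 mm dish, fixed, 210 mm (its x) by 130 mm by 40 mm high. Origin: centre of its underside; z up, +x from switch to dish. Dish on a black plate about 35 mm to +x of the origin; rocker 80 mm to -x, towards the robot. The three bases are alike and stand side by side in any order, turned up to 0.3 rad.
- switch_middle (a joint): Grey rocker of the 90 mm dish's base: plate 34 mm (base x) by 72 mm by 6 mm, pivoted at its middle about base x, 55 mm above the bench. 0 rad = off (plain end, base +y, down; white-dotted end, base -y, up), 0.36 = on (dotted end down). About 2 N on the raised end tips it; it stays where left. Pivot on rubber: sinks 1 mm per 2.5 N, up to 8 mm, and returns. 30 N is too hard.
- on_end_middle (a point): Point on the upper face of that rocker, 26 mm from the pivot towards the dotted end (base -y): press down here to switch on. About 62 mm above the bench when off, 53 mm when on.
- off_end_middle (a point): Point on the upper face of that rocker, 26 mm from the pivot towards the plain end (base +y): press down here to switch off. About 62 mm above the bench when on, 53 mm when off.
- dish_middle: Loose open glass dish, 90 mm in diameter and 18 mm high, with white filter paper and brown seeds, standing on its base (its underside 40 mm above the bench). Origin: centre of its underside, z up.
- base_large: White viewing base under the 120 mm dish, fixed, 210 mm (its x) by 130 mm by 40 mm high. Origin: centre of its underside; z up, +x from switch to dish. Dish on a black plate about 35 mm to +x of the origin; rocker 80 mm to -x, towards the robot. The three bases are alike and stand side by side in any order, turned up to 0.3 rad.
- switch_large (a joint): Grey rocker of the 120 mm dish's base: plate 34 mm (base x) by 72 mm by 6 mm, pivoted at its middle about base x, 55 mm above the bench. 0 rad = off (plain end, base +y, down; white-dotted end, base -y, up), 0.36 = on (dotted end down). About 2 N on the raised end tips it; it stays where left. Pivot on rubber: sinks 1 mm per 2.5 N, up to 8 mm, and returns. 30 N is too hard.
- on_end_large (a point): Point on the upper face of that rocker, 26 mm from the pivot towards the dotted end (base -y): press down here to switch on. About 62 mm above the bench when off, 53 mm when on.
- off_end_large (a point): Point on the upper face of that rocker, 26 mm from the pivot towards the plain end (base +y): press down here to switch off. About 62 mm above the bench when on, 53 mm when off.
- dish_large: Loose open glass dish, 120 mm in diameter and 18 mm high, with white filter paper and brown seeds, standing on its base (its underside 40 mm above the bench). Origin: centre of its underside, z up.
- jar: Bystander: loose closed jar, 54 mm in diameter, 85 mm high, upright on the bench to the robot's left of the bases. Origin: centre of its underside.
- beaker: Bystander: loose open glass beaker, 64 mm in diameter at the rim, 75 mm high, upright on the bench to the robot's right of the bases. Origin: centre of its underside.
- tweezers: Bystander: loose steel tweezers, 135 mm long, 15 to 22 mm wide, 10 mm high, lying on the bench between the robot and the bases, along y within 0.3 rad. Origin: near its middle, on the bench.
Mind the look-alikes: they are no part of the job. Leave any green or orange look-alike of the base_small alone.

How it is judged:
On the way, in this order (a step that is already met when the one before it is completed fails the run):
1. the rocker of the widest dish's base is fully off while that of the smallest is still off (value of joint switch_large below 0.05 rad and value of joint switch_small below 0.1 rad), for 0.2 s.
2. then the rocker of the smallest dish's base is fully on (value of joint switch_small above 0.31 rad and value of joint switch_large below 0.05 rad), for 0.2 s.
At the end, for the whole second after the job is handed in: The widest dish's rocker is off (below 0.05 rad), the smallest dish's is on (above 0.31 rad), the middle one's is as it was (its end within 3 mm), and every dish, the jar, the beaker and the tweezers are at rest within 6 mm of where they started (all of step 2 and distance of each of dish_small, dish_middle, dish_large, jar, beaker, tweezers from where it was at the start of the episode below 0.006 m and distance of on_end_middle from where it was at the start of the episode below 0.003 m and linear speed of each of dish_small, dish_middle, dish_large, jar, beaker, tweezers below 0.02 m/s); the robot touches nothing.
It fails at once if the middle-sized dish's switch is moved (more than 3 mm at its end) (distance of on_end_middle from where it was at the start of the episode above 0.003 m).
It fails at once if a dish or another loose thing is shifted, lifted or tipped (moved more than 6 mm) (distance of any of dish_small, dish_middle, dish_large, jar, beaker, tweezers from where it was at the start of the episode above 0.006 m or angle between any of dish_small, dish_middle, dish_large, jar, beaker's own z axis and vertical above 0.2 rad).
It fails at once if a switch or base is pressed harder than 30 N: not gentle (contact force between the fingers and base_small above 30 N or contact force between the fingers and base_middle above 30 N or contact force between the fingers and base_large above 30 N).
It also fails if it takes over 54 s, if anything falls off the work surface, if the arm or the gripper's body presses on something with over 40 N, if the wrist force passes 120 N, or if a joint passes its speed limit or range.

### The arm

A 7-joint arm with a two-finger parallel gripper is mounted at the origin on the work surface. World frame = base frame: x ahead of the robot, y to its left, z up, the work surface at z = 0. Lengths are in m, angles in rad, forces in N, time in s.
With the tool pointing down it reaches from about 0.425 to 0.875 m from the base axis. Payload 8.4 kg.
Tool frame: the origin (TCP) lies at the very end of the fingers, on their centre line; the grasp point (between the pads) lies 19 mm behind it; z points along the fingers, x is the direction in which the jaws open and shut, and the axes are right-handed (so a half turn about z gives the same grasp; the last joint's range is limited). The gripper opens to 85 mm and grips with 20 to 120 N. Pads are 22 mm wide; open, the fingers measure 114 mm over their backs; the gripper's body (76 mm by 85 mm) begins 54 mm behind the grasp point. The pads swing forward as they close: fully open they stand 13 mm farther back than shut.
Start: joints at [1.171, 0.333, 0.04, 1.465, -0.013, 1.343, -0.059], TCP at [0.193, -0.621, 0.231] pointing down, gripper open.
Joint ranges: [-2.58, 2.58], [-0.38, 2.09], [-1.3, 1.39], [0.25, 2.4], [-1.5, 4.64], [0.08, 2.09], [-2.65, 2.65]. Speed limits (rad/s): [2.22, 2.22, 2.79, 2.79, 3.14, 3.14, 3.14].

### API

Orientations are given as a unit quaternion [w, x, y, z].
In Python, from station import robot gives the robot as it stands.
- The arm moves only by the tool move_arm, never from a script. Its argument "rows" is a list of rows, each an object with "delta_pos": the shift along the tool's x, y, z each as a share of 30 mm, from -1 to 1, a list of three; "twist": the turn, a rotation vector about the tool's x, y, z each as a share of 6 degrees, from -1 to 1, a list of three. In form: [{"delta_pos": [x, y, z], "twist": [ax, ay, az]}, ...]. A call has 1 to 20 rows; each row shifts and turns the pose as measured when the row begins, along the tool's axes as they then stand; what a row does not reach is not made up. A row lasts 1/8 s, in which the tool goes at most 62.5 mm and 10.7 degrees, less where a joint would pass 70% of its speed; a pose out of reach is approached as far as the arm can. A call with a number of a shift or a turn outside -1 to 1 is refused whole. A call with a gripper value outside its range is refused whole. "fingers" is the opening, from 0 (shut) to 1 (fully open), set as the call begins (left out, the last holds). The fingers move at their own pace and stop on an object; "newtons" is the grip in N (left out, the last holds). Time passes only in rows, so rows that do not move let the fingers close. It gives the time, the measured TCP pose, the force and the opening at its end, in the units of the state.
- robot.state(): the state, without advancing time (a new reading comes with each control period).
- robot.grab_frame(name): name is "scene" or "top" or "wrist"; returns (picture, depth): 400x640x3 uint8, red, green, blue; 400x640 float32, m along the optical axis (not along the pixel's ray), 0 where there is no reading.
- robot.get_calibration(name): a dict with "mtx" (3x3 intrinsics, pixels), "extrinsics" (4x4, takes a point from world to camera coordinates). Camera axes: x right, y down, z forward; pixel columns grow to the right and rows downward; lengths in m; the calibration is good to about 2 mm. The wrist camera is an equidistant fisheye: a pixel r from the principal point sees the ray r / f radians off the axis. A picture is of the moment at which its call begins: read the wrist's pose just before it. get_calibration takes no time and is no camera call; for the wrist camera it gives the pose at the moment of the call.
- robot.finish_job(): hands the job in, once; it reports no verdict.
The state is a dict: "time_s": time; "q": joint angles; "joint_velocities": joint speeds; "joint_efforts": joint torques, N m; "tool_pos": TCP position; "orientation": TCP orientation; "force": force on the tool from outside, world axes, zero at the start; "ft_torque": the same for the moment, N m; "gripper_width": opening from 0.0 (shut) to 1.0 (fully open).
Only numpy, scipy, OpenCV 4.12 (cv2) and the standard library are available. Lean on these libraries where they do the work, as an engineer would, in place of code of your own. Each camera call takes 0.05 s, during which the arm holds its last target.

## Working session

There is one attempt and no reset: what is moved stays moved. The work goes in short steps, Python scripts to look and compute and a tool call to move; the robot and the scene stay as the last step left them, time stands still between calls to the robot, and variables do not carry over. Pictures are saved under pics/ and viewed, and the job is handed in when it is done.

Besides the shell and the picture viewer there is one more tool, called as name(argument=value, ...) on one line, values as JSON. move_arm: Moves the arm, as the interface text tells. Shift numbers are shares of 30 mm and turn numbers shares of 6 degrees, none past 1 either way. Its arguments: {"type":"object","properties":{"rows":{"type":"array","items":{"type":"object","properties":{"delta_pos":{"type":"array","items":{"type":"number"}},"twist":{"type":"array","items":{"type":"number"}}}}},"fingers":{"type":"number"},"newtons":{"type":"number"}},"required":["rows"]}

```bash
mkdir -p pics; ls; python3 - <<'E'
from station import robot
import cv2,numpy as np
s=robot.state(); print({k:np.round(v,3).tolist() for k,v in s.items()})
for n in ("top","scene"):
    p,d=robot.grab_frame(n); cv2.imwrite(f"pics/{n}0.png",p[:,:,::-1]); np.save(f"{n}0.npy",d); np.save(f"{n}0p.npy",p)
    c=robot.get_calibration(n); print(n,np.round(c['mtx'],2).tolist(),np.round(c['extrinsics'],3).tolist())
E
```

```text
pics
{'time_s': 0.0, 'q': [1.171, 0.334, 0.04, 1.466, -0.013, 1.343, -0.059], 'joint_velocities': [-0.0, -0.0, -0.0, 0.0, 0.001, -0.0, -0.0], 'joint_efforts': [0.0, -65.854, 1.365, -40.554, 0.017, 0.012, 0.0], 'tool_pos': [0.192, -0.62, 0.23], 'orientation': [-0.0, 0.805, -0.593, -0.001], 'force': [-0.163, -0.7, 0.642], 'ft_torque': [0.02, -0.054, -0.03], 'gripper_width': 1.002}
top [[425.81, 0.0, 319.99], [0.0, 425.81, 200.99], [0.0, 0.0, 1.0]] [[-0.001, -1.0, 0.006, -0.037], [-0.993, 0.0, -0.117, 0.561], [0.117, -0.006, -0.993, 1.132], [0.0, 0.0, 0.0, 1.0]]
scene [[467.64, 0.0, 315.28], [0.0, 467.64, 204.8], [0.0, 0.0, 1.0]] [[-0.481, 0.877, -0.004, 0.311], [0.761, 0.415, -0.499, -0.368], [-0.436, -0.243, -0.867, 1.631], [0.0, 0.0, 0.0, 1.0]]
```

View pics/top0.png

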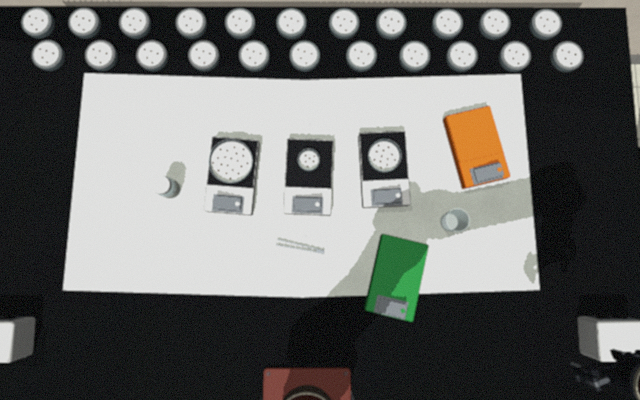

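View pics/scene0.png

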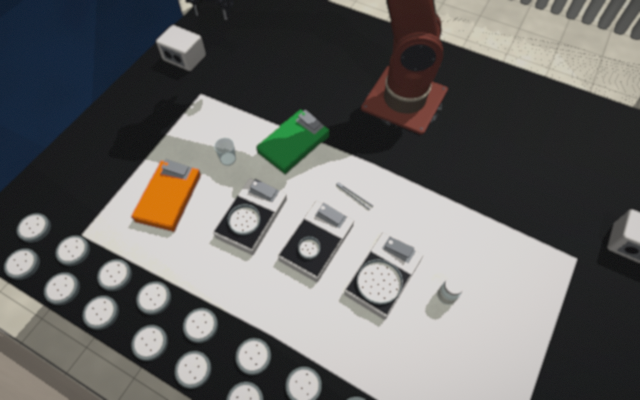

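Three candidates, in the top view: dish (232,161) appears widest, (308,160) smallest, (384,155) middle. The orange (476,147) and green (397,278) ones are look-alikes. I'll confirm this in an enlarged crop and measure.

```bash
cat > h.py <<'E'
import numpy as np,cv2
from station import robot
def unproj(n,u,v,z):
    c=robot.get_calibration(n);K=c['mtx'];T=np.array(c['extrinsics']);R=T[:3,:3];t=T[:3,3]
    o=-R.T@t; d=R.T@np.array([(u-K[0][2])/K[0][0],(v-K[1][2])/K[1][1],1]); return o+d*(z-o[2])/d[2]
def pts(n,d):
    c=robot.get_calibration(n);K=c['mtx'];T=np.array(c['extrinsics']);v,u=np.mgrid[:400,:640]
    P=np.stack([(u-K[0][2])/K[0][0]*d,(v-K[1][2])/K[1][1]*d,d],-1); return (P-T[:3,3])@T[:3,:3]
E
python3 - <<'E'
from h import *
p=np.load('top0p.npy');d=np.load('top0.npy');P=pts('top',d)
cv2.imwrite('pics/crop0.png',cv2.resize(p[120:225,195:425,::-1],None,fx=3.4,fy=3.4,interpolation=cv2.INTER_CUBIC))
hsv=cv2.cvtColor(p,cv2.COLOR_RGB2HSV)
for n,(a,b) in dict(large=(200,268),small=(275,345),middle=(350,420)).items():
    # footprint from depth: height>25mm
    m=np.zeros((400,640),np.uint8); z=P[...,2]; m[120:225,a:b]=((z>.03)&(z<.08))[120:225,a:b]*255
    cs=max(cv2.findContours(m,0,2)[0],key=cv2.contourArea)
    print(n,'base rect',cv2.minAreaRect(np.array([unproj('top',*q[0],.04)[:2] for q in cs],np.float32)))
    g=p.astype(int); s=np.zeros((400,640),np.uint8); gr=g.sum(2)/3
    s[183:216,a:b]=((gr>85)&(gr<175)&(z>.045))[183:216,a:b]*255
    cs=max(cv2.findContours(s,0,2)[0],key=cv2.contourArea)
    print(' grey px',cv2.boundingRect(cs),'rect',cv2.minAreaRect(np.array([unproj('top',*q[0],.057)[:2] for q in cs],np.float32)))
    f=np.zeros((400,640),np.uint8);cv2.drawContours(f,[cs],-1,255,-1);f=cv2.erode(f,np.ones((3,3)))>0
    Q=P[f];A=np.c_[Q,np.ones(len(Q))];co=np.linalg.lstsq(np.c_[Q[:,:2]-Q[:,:2].mean(0),np.ones(len(Q))],Q[:,2],rcond=None)[0]
    print(' centre',Q.mean(0).round(4),'slopes',co.round(3))
    w=np.zeros((400,640),np.uint8); w[125:187,a:b]=(gr>150)[125:187,a:b]*255
    w=cv2.morphologyEx(w,cv2.MORPH_CLOSE,np.ones((3,3)))
    for c in cv2.findContours(w,0,2)[0]:
        if cv2.contourArea(c)>150:
            (u,v),r=cv2.minEnclosingCircle(c);print(' white',u,v,'diam mm',2*r/425.8*1.05*1000)
for nm,sl in (('jar',(slice(170,200),slice(150,185))),('beaker',(slice(200,240),slice(435,475))),('tw',(slice(230,260),slice(270,330)))):
    Q=P[sl].reshape(-1,3);Q=Q[Q[:,2]>.006];print(nm,len(Q),Q.min(0).round(3),Q.max(0).round(3),Q.mean(0).round(3))
E
```

```text
large base rect ((0.634174644947052, 0.2083827555179596), (0.13310575485229492, 0.20950326323509216), 85.34952545166016)
 grey px (213, 195, 28, 15) rect ((0.5563658475875854, 0.2140841782093048), (0.07165800034999847, 0.0355183370411396), 84.77678680419922)
 centre [0.5558 0.2178 0.0582] slopes [0.028 0.182 0.058]
 white 233.5 155.5 diam mm 223.43754712378492
small base rect ((0.6311287879943848, -0.003836803138256073), (0.12927566468715668, 0.20928336679935455), 87.69745635986328)
 grey px (293, 197, 27, 13) rect ((0.5529487729072571, 0.0003955624997615814), (0.0695311576128006, 0.032334327697753906), 89.99028778076172)
 centre [0.5529 0.0037 0.0569] slopes [ 0.012 -0.18   0.057]
 white 308.5 159.60000610351562 diam mm 48.576517808375755
 white 309.5 155.5 diam mm 227.108660187728
middle base rect ((0.6524832248687744, -0.2111344039440155), (0.2095896303653717, 0.13003471493721008), 2.6516494750976562)
 grey px (373, 189, 29, 14) rect ((0.5738475918769836, -0.21651491522789001), (0.03409065678715706, 0.0739816352725029), 3.588793992996216)
 centre [ 0.5731 -0.2149  0.0622] slopes [-3.704  0.649  0.062]
 white 384.5 155.5 diam mm 227.108660187728
jar 503 [ 0.425 -0.03   0.006] [0.649 0.419 1.19 ] [0.594 0.368 0.086]
beaker 467 [ 0.425 -0.468  0.006] [ 0.564 -0.03   1.19 ] [ 0.508 -0.398  0.06 ]
tw 124 [ 0.409 -0.045  0.006] [0.483 0.101 1.19 ] [0.436 0.009 0.114]
```

View pics/crop0.png

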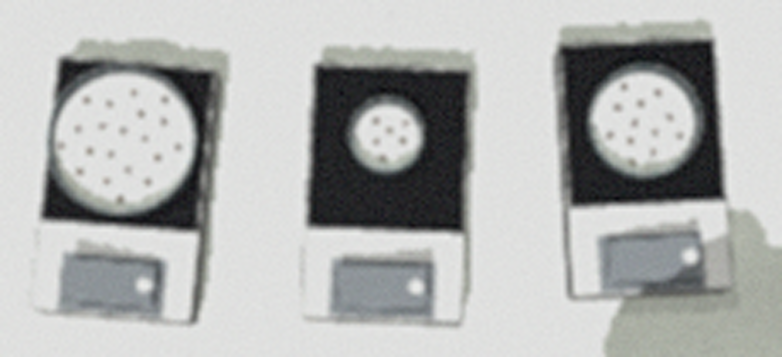

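Confirmed: the left base has the widest dish (crop width about 145 px, against 75 and 110). Its rocker slopes +0.18 in y, so it is on. The centre base has the smallest dish and slopes −0.18, so it is off. Base sizes and heights match the description. I'll shut the fingers and turn the tool x axis along base x first.

move_arm(rows=[{"delta_pos": [0,0,0],"twist": [0,0,-1]},{"delta_pos": [0,0,0],"twist": [0,0,-1]},{"delta_pos": [0,0,0],"twist": [0,0,-1]},{"delta_pos": [0,0,0],"twist": [0,0,-1]},{"delta_pos": [0,0,0],"twist": [0,0,-1]},{"delta_pos": [0,0,0],"twist": [0,0,-1]},{"delta_pos": [0,0,0],"twist": [0,0,-1]},{"delta_pos": [0,0,0],"twist": [0,0,-1]},{"delta_pos": [0,0,0],"twist": [0,0,-1]},{"delta_pos": [0,0,0],"twist": [0,0,-1]},{"delta_pos": [0,0,0],"twist": [0,0,-1]}], fingers=0)

```text
time_s: 1.48
tool_pos: [0.1914, -0.6176, 0.2243]
orientation: [-0.006, 0.999, -0.04, -0.002]
force: [-0.7, 0.9, 0.5]
gripper_width: 0.002
```

```bash
cat > go.py <<'E'
import sys
from h import *
from scipy.spatial.transform import Rotation as Ro
def rel(t):
    s=robot.state();q=s['orientation'];R=Ro.from_quat([q[1],q[2],q[3],q[0]]).as_matrix()
    print('t',round(s['time_s'],2),'pos',np.round(s['tool_pos'],4),'xyaw',np.degrees(np.arctan2(R[1,0],R[0,0])).round(1),'z',R[:,2].round(3),'F',np.round(s['force'],1),'grip',round(s['gripper_width'],2),'q',np.round(s['q'],2))
    print('tool delta in rows',((R.T@(np.array(t)-s['tool_pos']))/.03).round(2))
if __name__=='__main__': rel([float(a) for a in sys.argv[1:4]])
E
python3 go.py 0.45 -0.40 0.231
```

```text
t 1.48 pos [ 0.1914 -0.6176  0.2243] xyaw -4.6 z [-0.004  0.012 -1.   ] F [-0.7  0.9  0.5] grip 0.0 q [ 1.3   0.34 -0.13  1.46  0.04  1.35  1.09]
tool delta in rows [ 8.01 -7.92 -0.18]
```

move_arm(rows=[{"delta_pos": [0.9,-0.9,0],"twist": [0,0,0]},{"delta_pos": [0.9,-0.9,0],"twist": [0,0,0]},{"delta_pos": [0.9,-0.9,0],"twist": [0,0,0]},{"delta_pos": [0.9,-0.9,0],"twist": [0,0,0]},{"delta_pos": [0.9,-0.9,0],"twist": [0,0,0]},{"delta_pos": [0.9,-0.9,0],"twist": [0,0,0]},{"delta_pos": [0.9,-0.9,0],"twist": [0,0,0]},{"delta_pos": [0.9,-0.9,0],"twist": [0,0,0]},{"delta_pos": [0.9,-0.9,0],"twist": [0,0,0]}])

```text
time_s: 2.6
tool_pos: [0.456, -0.3894, 0.2212]
orientation: [-0.008, 0.999, -0.043, -0.005]
force: [1.0, -0.0, 0.4]
gripper_width: -0.0
```

```bash
python3 go.py 0.558 0.242 0.2
```

```text
t 2.6 pos [ 0.456  -0.3894  0.2212] xyaw -4.9 z [-0.01   0.017 -1.   ] F [ 1.  -0.   0.4] grip -0.0 q [ 0.9   0.27 -0.32  1.58  0.08  1.33  0.49]
tool delta in rows [  1.58 -21.25   1.02]
```

move_arm(rows=[{"delta_pos": [0.08,-1,0.02],"twist": [0,0,0]},{"delta_pos": [0.08,-1,0.02],"twist": [0,0,0]},{"delta_pos": [0.08,-1,0.02],"twist": [0,0,0]},{"delta_pos": [0.08,-1,0.02],"twist": [0,0,0]},{"delta_pos": [0.08,-1,0.02],"twist": [0,0,0]},{"delta_pos": [0.08,-1,0.02],"twist": [0,0,0]},{"delta_pos": [0.08,-1,0.02],"twist": [0,0,0]},{"delta_pos": [0.08,-1,0.02],"twist": [0,0,0]},{"delta_pos": [0.08,-1,0.02],"twist": [0,0,0]},{"delta_pos": [0.08,-1,0.02],"twist": [0,0,0]},{"delta_pos": [0.08,-1,0.02],"twist": [0,0,0]},{"delta_pos": [0.08,-1,0.02],"twist": [0,0,0]},{"delta_pos": [0.08,-1,0.02],"twist": [0,0,0]},{"delta_pos": [0.08,-1,0.02],"twist": [0,0,0]},{"delta_pos": [0.08,-1,0.02],"twist": [0,0,0]},{"delta_pos": [0.08,-1,0.02],"twist": [0,0,0]},{"delta_pos": [0.08,-1,0.02],"twist": [0,0,0]},{"delta_pos": [0.08,-1,0.02],"twist": [0,0,0]},{"delta_pos": [0.08,-1,0.02],"twist": [0,0,0]}])

```text
time_s: 4.97
tool_pos: [0.5489, 0.1942, 0.2125]
orientation: [-0.009, 0.999, -0.043, -0.01]
force: [0.8, -0.6, -0.0]
gripper_width: -0.003
```

```bash
python3 go.py 0.558 0.242 0.12
```

```text
t 4.97 pos [0.5489 0.1942 0.2125] xyaw -4.9 z [-0.02   0.019 -1.   ] F [ 0.8 -0.6 -0. ] grip -0.0 q [ 0.2   0.29 -0.72  1.62  0.17  1.31 -0.63]
tool delta in rows [ 0.23 -1.56  3.11]
```

move_arm(rows=[{"delta_pos": [0.1,-0.8,0.5],"twist": [0,0,0]},{"delta_pos": [0.1,-0.7,0.5],"twist": [0,0,0]},{"delta_pos": [0,0,0.7],"twist": [0,0,0]},{"delta_pos": [0,0,0.7],"twist": [0,0,0]},{"delta_pos": [0,0,0.6],"twist": [0,0,0]},{"delta_pos": [0,0,0],"twist": [0,0,0]}])

```text
time_s: 5.72
tool_pos: [0.5555, 0.2446, 0.1184]
orientation: [-0.009, 0.999, -0.041, -0.012]
force: [-0.6, -0.4, -0.4]
gripper_width: -0.003
```

```bash
python3 go.py 0.558 0.242 0.075
python3 - <<'E'
from h import *
p,d=robot.grab_frame('wrist');cv2.imwrite('pics/w1.png',p[:,:,::-1])
p,d=robot.grab_frame('scene');cv2.imwrite('pics/s1.png',cv2.resize(p[160:340,280:500,::-1],None,fx=3.3,fy=3.3,interpolation=2))
E
```

```text
t 5.72 pos [0.5555 0.2446 0.1184] xyaw -4.7 z [-0.024  0.019 -1.   ] F [-0.6 -0.4 -0.4] grip -0.0 q [ 0.09  0.43 -0.71  1.67  0.27  1.16 -0.76]
tool delta in rows [0.13 0.1  1.44]
```

View pics/w1.png

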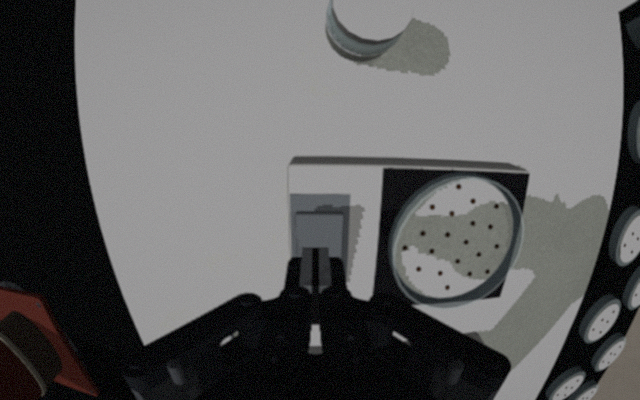

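View pics/s1.png

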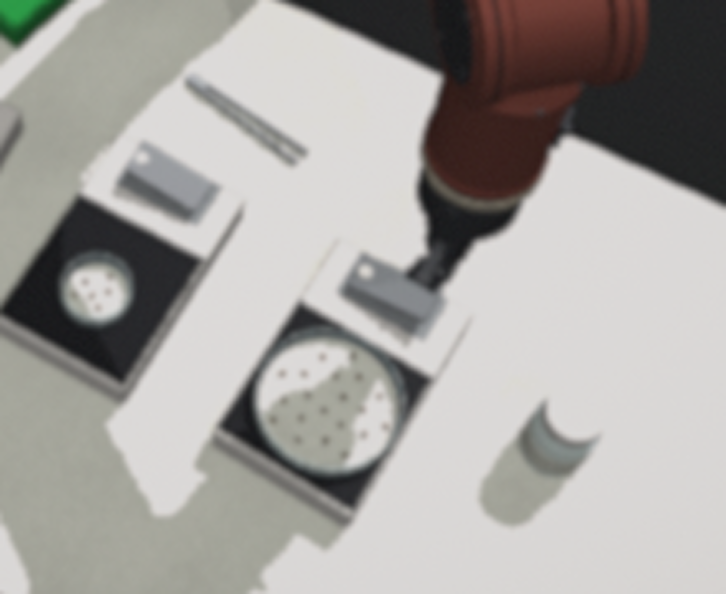

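The wrist view shows the shut fingertips (315,250) above the rocker (about x 290–350), at its +y half. Descending in small steps.

move_arm(rows=[{"delta_pos": [0.1,0.05,0.6],"twist": [0,0,0]},{"delta_pos": [0.05,0.05,0.6],"twist": [0,0,0]},{"delta_pos": [0,0,0.25],"twist": [0,0,0]},{"delta_pos": [0,0,0],"twist": [0,0,0]}])

```text
time_s: 6.32
tool_pos: [0.5608, 0.2422, 0.0745]
orientation: [-0.01, 0.999, -0.041, -0.01]
force: [0.3, -0.0, -0.0]
gripper_width: -0.002
```

```bash
python3 go.py 0.558 0.242 0.053
```

```text
t 6.33 pos [0.5608 0.2422 0.0745] xyaw -4.7 z [-0.019  0.021 -1.   ] F [ 0.3 -0.  -0. ] grip -0.0 q [ 0.07  0.48 -0.68  1.7   0.31  1.08 -0.78]
tool delta in rows [-0.08  0.03  0.72]
```

move_arm(rows=[{"delta_pos": [-0.05,0,0.2],"twist": [0,0,0]},{"delta_pos": [-0.03,0,0.2],"twist": [0,0,0]},{"delta_pos": [0,0,0.1],"twist": [0,0,0]},{"delta_pos": [0,0,0.08],"twist": [0,0,0]}])

```text
time_s: 6.82
tool_pos: [0.5587, 0.2439, 0.0576]
orientation: [-0.011, 0.999, -0.041, -0.009]
force: [-0.2, -0.6, 1.8]
gripper_width: 0.0
```

```bash
python3 go.py 0.558 0.242 0.053
```

```text
t 6.83 pos [0.5587 0.2439 0.0576] xyaw -4.7 z [-0.017  0.022 -1.   ] F [-0.2 -0.6  1.8] grip 0.0 q [ 0.07  0.5  -0.68  1.72  0.32  1.05 -0.8 ]
tool delta in rows [-0.01  0.07  0.15]
```

move_arm(rows=[{"delta_pos": [0,0.03,0.08],"twist": [0,0,0]},{"delta_pos": [0,0,0.08],"twist": [0,0,0]},{"delta_pos": [0,0,0.05],"twist": [0,0,0]}])

```text
time_s: 7.2
tool_pos: [0.5588, 0.2438, 0.0517]
orientation: [-0.011, 0.999, -0.041, -0.009]
force: [-1.6, 0.1, 6.1]
gripper_width: -0.003
```

```bash
python3 go.py 0.558 0.242 0.050
```

```text
t 7.2 pos [0.5588 0.2438 0.0517] xyaw -4.7 z [-0.016  0.023 -1.   ] F [-1.6  0.1  6.1] grip -0.0 q [ 0.06  0.5  -0.68  1.72  0.32  1.04 -0.8 ]
tool delta in rows [-0.02  0.06  0.05]
```

move_arm(rows=[{"delta_pos": [0,0,0.06],"twist": [0,0,0]},{"delta_pos": [0,0,0.04],"twist": [0,0,0]},{"delta_pos": [0,0,0],"twist": [0,0,0]}])

```text
time_s: 7.58
tool_pos: [0.5589, 0.2438, 0.0503]
orientation: [-0.011, 0.999, -0.041, -0.008]
force: [-3.2, -1.1, 9.6]
gripper_width: 0.002
```

move_arm(rows=[{"delta_pos": [0,0,-0.3],"twist": [0,0,0]},{"delta_pos": [0,0,-0.8],"twist": [0,0,0]},{"delta_pos": [0,0,-0.8],"twist": [0,0,0]},{"delta_pos": [0,0,-0.6],"twist": [0,0,0]},{"delta_pos": [0,1,0],"twist": [0,0,0]},{"delta_pos": [0,1,0],"twist": [0,0,0]},{"delta_pos": [0,1,0],"twist": [0,0,0]},{"delta_pos": [0,1,0],"twist": [0,0,0]},{"delta_pos": [0,0,0],"twist": [0,0,0]}])

```text
time_s: 8.7
tool_pos: [0.549, 0.1164, 0.1251]
orientation: [-0.009, 0.999, -0.041, -0.01]
force: [-0.2, -0.5, 0.3]
gripper_width: 0.003
```

```bash
python3 go.py 0.5515 -0.028 0.12
python3 - <<'E'
from h import *
p,d=robot.grab_frame('top');P=pts('top',d);z=P[...,2]
for (x,y,c,s) in ((.556,.2145,.9969,-.079),):
    for k in range(-30,31,10):
        m=(abs((P[...,0]-x)*c+(P[...,1]-y)*s)<.012)&(abs(-(P[...,0]-x)*s+(P[...,1]-y)*c-k/1000)<.004)&(z<.09)
        print(k,m.sum(),z[m].mean().round(4))
p2,_=robot.grab_frame('scene');
cv2.imwrite('pics/s2.png',cv2.resize(p2[160:340,280:500,::-1],None,fx=3.3,fy=3.3,interpolation=2))
E
```

```text
t 8.7 pos [0.549  0.1164 0.1251] xyaw -4.7 z [-0.019  0.018 -1.   ] F [-0.2 -0.5  0.3] grip 0.0 q [ 0.31  0.32 -0.69  1.77  0.2   1.13 -0.52]
tool delta in rows [0.49 4.79 0.08]
-30 0 nan
-20 0 nan
-10 0 nan
0 0 nan
10 0 nan
20 0 nan
30 0 nan<stdin>:6: RuntimeWarning: Mean of empty slice.
  ret = ret.dtype.type(ret / rcount)
```

View pics/s2.png

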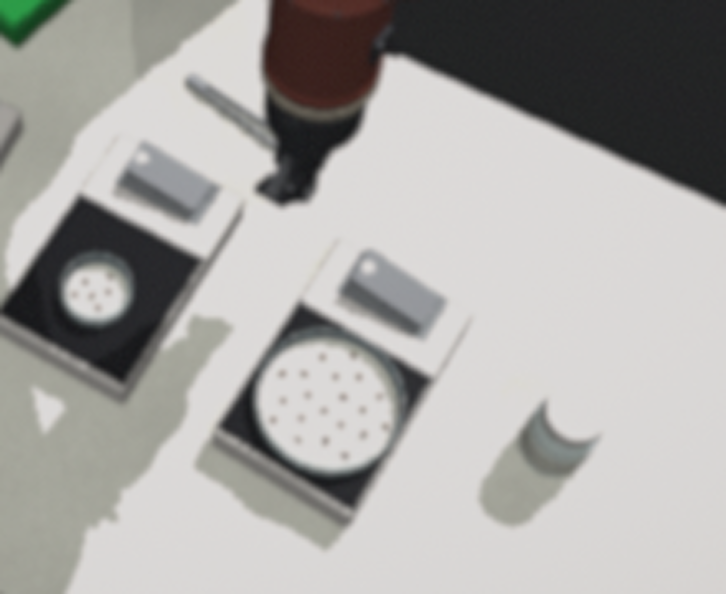

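The picture shows the large rocker (about 390,290) with its dotted end raised, like the small one. The top camera is blocked by the arm, so I'll get the slopes from the scene depth.

```bash
cat > sl.py <<'E'
from h import *
def slopes(cam='scene',D=None):
    d=robot.grab_frame(cam)[1] if D is None else D
    P=pts(cam,d);z=P[...,2]
    for n,x,y,a in (('large',.556,.2145,-4.6),('small',.552,0,-2.3),('middle',.574,-.2155,3.2)):
        c,s=np.cos(np.radians(a)),np.sin(np.radians(a))
        X=(P[...,0]-x)*c+(P[...,1]-y)*s;Y=-(P[...,0]-x)*s+(P[...,1]-y)*c
        m=(abs(X)<.011)&(abs(Y)<.028)&(z<.075)&(z>.045)
        if m.sum()>20: print(n,m.sum(),'slope,z',np.polyfit(Y[m],z[m],1).round(3))
        else: print(n,'not seen',m.sum())
if __name__=='__main__':
    slopes(D=np.load('scene0.npy'));print('now');slopes()
E
python3 sl.py
```

```text
large 150 slope,z [0.175 0.059]
small 132 slope,z [-0.17   0.058]
middle 125 slope,z [-0.168  0.058]
now
large 154 slope,z [-0.209  0.058]
small 141 slope,z [-0.154  0.058]
middle 121 slope,z [-0.186  0.058]
```

The large rocker is off (slope −0.2). Next is the small rocker's dotted end.

move_arm(rows=[{"delta_pos": [0.1,1,0],"twist": [0,0,0]},{"delta_pos": [0.1,1,0],"twist": [0,0,0]},{"delta_pos": [0.1,1,0],"twist": [0,0,0]},{"delta_pos": [0.1,1,0],"twist": [0,0,0]},{"delta_pos": [0.1,0.7,0],"twist": [0,0,-0.2]},{"delta_pos": [0,0,0],"twist": [0,0,0]}])

```text
time_s: 9.6
tool_pos: [0.5541, -0.0156, 0.1225]
orientation: [-0.012, 1.0, -0.022, -0.009]
force: [-0.3, 0.2, 0.3]
gripper_width: -0.002
```

```bash
python3 go.py 0.5515 -0.028 0.075
python3 - <<'E'
from h import *
p,d=robot.grab_frame('wrist');cv2.imwrite('pics/w2.png',p[:,:,::-1])
E
```

```text
t 9.6 pos [ 0.5541 -0.0156  0.1225] xyaw -2.5 z [-0.018  0.024 -1.   ] F [-0.3  0.2  0.3] grip -0.0 q [ 0.51  0.3  -0.64  1.79  0.17  1.13 -0.23]
tool delta in rows [-0.04  0.45  1.58]
```

View pics/w2.png

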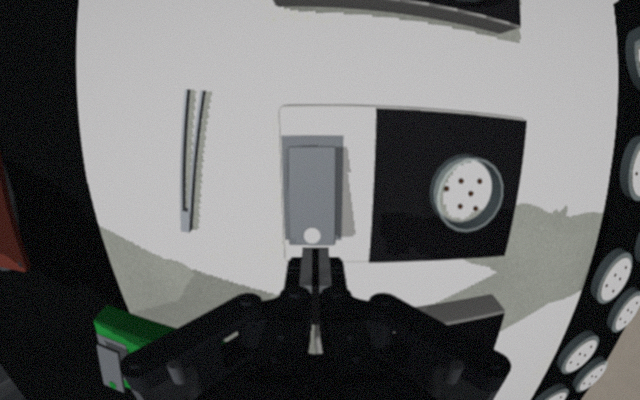

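```bash
python3 - <<'E'
from h import *
c=robot.get_calibration('wrist');K=np.array(c['mtx']);T=np.array(c['extrinsics']);print((-T[:3,:3].T@T[:3,3]).round(3))
def ray(u,v,z):
    a=np.array([(u-K[0,2])/K[0,0],(v-K[1,2])/K[1,1]]);r=np.linalg.norm(a)
    d=np.r_[a/r*np.sin(r),np.cos(r)];d=T[:3,:3].T@d;o=-T[:3,:3].T@T[:3,3];return (o+d*(z-o[2])/d[2]).round(4)
print('dot',ray(312,236,.062),'near corners',ray(291,245,.0635),ray(336,243,.0635),'far',ray(290,147,.052),ray(338,147,.052))
E
```

```text
[0.562 0.066 0.268]
dot [ 0.5516 -0.0278  0.062 ] near corners [ 0.5359 -0.0339  0.0635] [ 0.5689 -0.0334  0.0635] far [0.5387 0.0362 0.052 ] [0.5723 0.0349 0.052 ]
```

The wrist view puts the white dot (312,236) at (0.552, −0.028), which agrees with the top view. Descending.

move_arm(rows=[{"delta_pos": [0,0.4,0.2],"twist": [0,0,0]},{"delta_pos": [0,0,0.6],"twist": [0,0,0]},{"delta_pos": [0,0,0.6],"twist": [0,0,0]},{"delta_pos": [0,0,0.15],"twist": [0,0,0]},{"delta_pos": [0,0,0],"twist": [0,0,0]}])

```text
time_s: 10.28
tool_pos: [0.5517, -0.0211, 0.0714]
orientation: [-0.013, 1.0, -0.019, -0.01]
force: [0.3, -0.3, -0.2]
gripper_width: 0.003
```

```bash
python3 go.py 0.5515 -0.027 0.052
```

```text
t 10.28 pos [ 0.5517 -0.0211  0.0714] xyaw -2.1 z [-0.02   0.027 -0.999] F [ 0.3 -0.3 -0.2] grip 0.0 q [ 0.5   0.36 -0.62  1.84  0.21  1.03 -0.24]
tool delta in rows [0.01 0.21 0.64]
```

move_arm(rows=[{"delta_pos": [0,0.25,0],"twist": [0,0,0]},{"delta_pos": [0,0.03,0.2],"twist": [0,0,0]},{"delta_pos": [0,0,0.2],"twist": [0,0,0]},{"delta_pos": [0,0,0.08],"twist": [0,0,0]}])

```text
time_s: 10.78
tool_pos: [0.5522, -0.0304, 0.0572]
orientation: [-0.013, 1.0, -0.019, -0.009]
force: [-1.5, -1.2, 1.5]
gripper_width: -0.0
```

```bash
python3 go.py 0.5515 -0.027 0.051
```

```text
t 10.78 pos [ 0.5522 -0.0304  0.0572] xyaw -2.2 z [-0.017  0.026 -1.   ] F [-1.5 -1.2  1.5] grip -0.0 q [ 0.51  0.38 -0.61  1.85  0.22  1.   -0.23]
tool delta in rows [-0.02 -0.11  0.21]
```

move_arm(rows=[{"delta_pos": [0,-0.1,0.08],"twist": [0,0,0]},{"delta_pos": [0,0,0.08],"twist": [0,0,0]},{"delta_pos": [0,0,0.06],"twist": [0,0,0]},{"delta_pos": [0,0,0.03],"twist": [0,0,0]}])

```text
time_s: 11.28
tool_pos: [0.5526, -0.0273, 0.0504]
orientation: [-0.012, 1.0, -0.019, -0.008]
force: [-2.6, -1.5, 8.3]
gripper_width: -0.002
```

```bash
python3 go.py 0.5515 -0.027 0.050; python3 sl.py
```

```text
t 11.28 pos [ 0.5526 -0.0273  0.0504] xyaw -2.2 z [-0.016  0.025 -1.   ] F [-2.6 -1.5  8.3] grip -0.0 q [ 0.5   0.39 -0.61  1.86  0.23  0.99 -0.24]
tool delta in rows [-0.04 -0.01  0.01]
large 150 slope,z [0.175 0.059]
small 132 slope,z [-0.17   0.058]
middle 125 slope,z [-0.168  0.058]
now
large 151 slope,z [-0.177  0.058]
small 122 slope,z [0.078 0.057]
middle 133 slope,z [-0.164  0.059]
```

move_arm(rows=[{"delta_pos": [0,0,0.05],"twist": [0,0,0]},{"delta_pos": [0,0,0.02],"twist": [0,0,0]},{"delta_pos": [0,0,0],"twist": [0,0,0]}])

```text
time_s: 11.7
tool_pos: [0.5527, -0.0272, 0.0501]
orientation: [-0.011, 1.0, -0.019, -0.008]
force: [-3.9, -1.3, 9.2]
gripper_width: -0.001
```

move_arm(rows=[{"delta_pos": [0,0,-0.3],"twist": [0,0,0]},{"delta_pos": [0,0,-0.8],"twist": [0,0,0]},{"delta_pos": [0,0,-1],"twist": [0,0,0]},{"delta_pos": [0,0,-1],"twist": [0,0,0]},{"delta_pos": [0,0,-1],"twist": [0,0,0]},{"delta_pos": [-0.3,0,-1],"twist": [0,0,0]},{"delta_pos": [-0.8,0,-0.5],"twist": [0,0,0]},{"delta_pos": [-0.8,0,0],"twist": [0,0,0]},{"delta_pos": [0,0,0],"twist": [0,0,0]},{"delta_pos": [0,0,0],"twist": [0,0,0]}])

```text
time_s: 12.95
tool_pos: [0.497, -0.0255, 0.2249]
orientation: [-0.013, 1.0, -0.017, -0.009]
force: [-0.3, -0.1, 0.0]
gripper_width: 0.002
```

```bash
python3 go.py 0.5515 -0.027 0.050; python3 sl.py
python3 - <<'E'
from h import *
p2,_=robot.grab_frame('scene');cv2.imwrite('pics/s3.png',cv2.resize(p2[130:340,200:500,::-1],None,fx=2.6,fy=2.6,interpolation=2))
E
```

```text
t 12.95 pos [ 0.497  -0.0255  0.2249] xyaw -1.9 z [-0.017  0.027 -0.999] F [-0.3 -0.1  0. ] grip 0.0 q [ 0.61  0.08 -0.66  1.79  0.02  1.3  -0.08]
tool delta in rows [1.92 0.14 5.8 ]
large 150 slope,z [0.175 0.059]
small 132 slope,z [-0.17   0.058]
middle 125 slope,z [-0.168  0.058]
now
large 152 slope,z [-0.19   0.058]
small 122 slope,z [0.18  0.059]
middle 129 slope,z [-0.174  0.058]
```

View pics/s3.png

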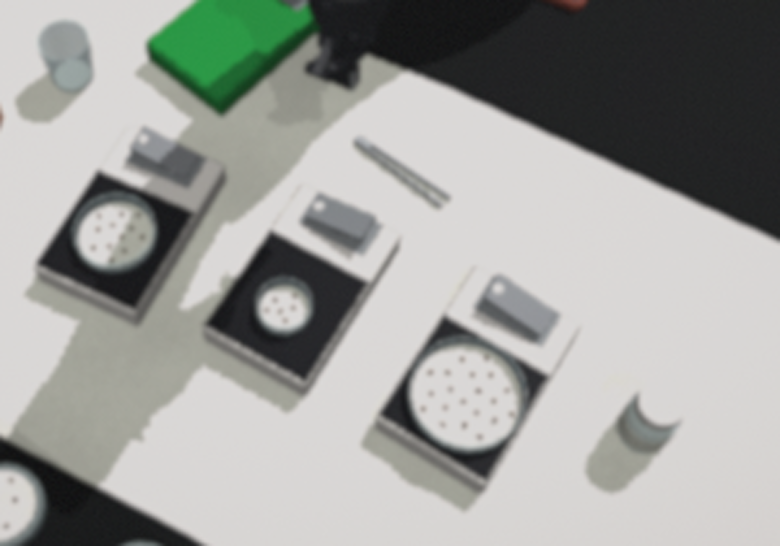

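Small rocker (340,222) has its dotted end down. Large (517,308) and middle (165,155) have theirs up, and everything else stands where it was. The arm is clear, so I'll hand in.

```bash
python3 -c "
from station import robot
print(robot.finish_job())"
```

```text
the job is handed in; nothing more can be done
None
```

I pressed the widest dish's rocker over to off and then the smallest dish's rocker over to on. The wrist force readings peaked at about 10 N. I then withdrew the arm and handed the job in at about 13 s; it reports no verdict.

Last checks, with full travel about ±0.18 in slope:
- **Rockers:** scene depth gave the large rocker −0.19 (off), the small one +0.18 (on) and the middle one −0.17 (unchanged).
- **Loose things:** the dishes, jar, beaker and tweezers looked unmoved in the last picture. I judged that by eye and did not measure it.
- **Failed or disagreed:** the top-view check after the first press gave nothing because the arm blocked it, so I used the scene camera. A reading of the small rocker under the fingers showed only 0.08, most likely because the fingers were in view; it read 0.18 once they were clear.

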